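# Load the source and hold the copper absorber in the beam

## Robot

A 7-joint arm with a two-finger parallel gripper is mounted at the origin on the work surface. World frame = base frame: x ahead of the robot, y to its left, z up, the work surface at z = 0. Lengths are in m, angles in degrees, forces in N, time in s.
With the tool pointing down it reaches from about 0.35 to 0.775 m from the base axis. Payload 3.1 kg.
Tool frame: the origin (TCP) lies at the very end of the fingers, on their centre line; the grasp point (between the pads) lies grip_point_offset behind it (grip_point_offset is the distance from the TCP to the grasp point, in m); z points along the fingers, y is the line along which they close (so a half turn about z gives the same grasp; the last joint's range is limited). The gripper opens to 85 mm and grips with 20 to 120 N. Pads are 22 mm wide; open, the fingers measure 114 mm over their backs; the gripper's body (76 mm by 85 mm) begins 54 mm behind the grasp point. The pads swing forward as they close: fully open they stand 13 mm farther back than shut.
Start: joints at [63.386, 17.813, 0.802, 86.603, -0.252, 75.585, -1.558], TCP at [0.226, -0.502, 0.231] pointing down, gripper open.
Joint ranges: [-154.91, 154.91], [-16.99, 109.72], [-72.82, 74.43], [7.12, 147.25], [-82.49, 262.49], [11.32, 116.49], [-174.64, 174.64]. Speed limits (degrees/s): [159.86, 159.86, 180, 180, 180, 180, 180].

## Interface

Orientations are given as a 3x3 rotation matrix whose columns are the frame's x, y, z axes.
In Python, from station import get_state, capture, get_calibration, finish_job, grip_point_offset gives the robot as it stands. The module is installed in compiled form; this text tells all that it offers.
- The arm moves only by the tool play_rows, never from a script. Its argument "targets" is a list of rows, each a list of 2 entries, a list of its own where there are three numbers: the shift along the tool's x, y, z as a fraction of full scale, then the turn, a rotation vector about the tool's x, y, z as a fraction of full scale. A call has exactly 5 rows; each row is the pose to reach, as a shift and turn from the pose commanded when the call began, along the tool's axes at that moment; what a row does not reach only later rows make up. Full scale, the value 1, is 0.1 m for a shift and 60 degrees for a turn. A row lasts 1/10 s, in which the tool goes at most 50 mm and 8.59 degrees, less where a joint would pass 70% of its speed; a pose out of reach is approached as far as the arm can. A call with a number of a shift or a turn outside -1 to 1 is refused whole. A call with a gripper value outside its range is refused whole. "jaw" is the opening, from -1 (shut) to 1 (fully open), so that 0 is half open, set as the call begins (left out, the last holds). The fingers move at their own pace and stop on an object; "grip_force" is the grip in N (left out, the last holds). Time passes only in rows, so rows that repeat a pose let the fingers close, or fill a call up. It gives the time, the measured TCP pose, the force, the opening and the grip force at its end, in the units of the state.
- get_state(): the state, without advancing time (a new reading comes with each control period).
- capture(name): name is "scene" or "top"; returns the picture (480x640x3 uint8, red, green, blue); there is no depth.
- get_calibration(name): a dict with "K" (3x3 intrinsics, pixels), "k1" (the pictures are not rectified: a ray, as slopes to the right and down, at radius r is drawn at 1 + k1 r^2 times it, then the intrinsics apply), "world_to_cam" (4x4, takes a point from world to camera coordinates). Camera axes: x right, y up, looking along -z (the intrinsics and any distortion apply to the point x, -y, -z); pixel columns grow to the right and rows downward; lengths in m; the calibration is good to about 2 mm. A picture is of the moment at which its call begins. get_calibration takes no time and is no camera call.
- finish_job(): hands the job in; it is judged then, once.
The state is a dict: "t": time; "qpos": joint angles; "qvel": joint speeds; "joint_torque": joint torques, N m; "position": TCP position; "tool_rot": TCP orientation; "ft_force": force on the tool from outside, world axes, zero at the start; "torque": the same for the moment, N m; "finger_gap": finger opening in m; "gripper_force": force on a finger pad.
Only numpy, scipy, OpenCV 4.12 (cv2) and the standard library are available. Lean on these libraries where they do the work, as an engineer would, in place of code of your own. Each camera call takes 0.05 s, during which the arm holds its last target. There are 200 camera calls.

## Task

Prepare a shielding reading: first slide the loaded source tray by its red handle straight into the open mouth of the yellow-topped lead block until it is fully home, the source still standing in its socket. Then swing the blue flap of the grey absorber case right back past upright, draw the copper plate up out of its slot, and hold it upright and square across the beam, centred on the beam line, about half-way between the block's brass port and the detector. The job ends with you still holding the plate there in the air, still, touching neither block nor detector; never bump the detector, and leave the other two plates in their slots and everything else on the bench where it is.

Things in the scene. Friction and masses are not known exactly. Their poses are not given: they have to be found in the camera images.
- stand: Fixed stand; origin on the table under the centre of its lead block (100 x 100 mm, 85 high, yellow top). Mouth in the -x face: tunnel along x, 56 wide, 66 high, no sill, ending in a stop 26 mm beyond (+x) the origin. In the -y face a 20 mm brass-framed port, 45 mm up, its frame 56 mm from the origin; the beam runs along -y. A beige ratemeter, 200 x 115, 157 mm high, stands 470 mm along -y
- probe: Detector: silver cylinder lying along the beam, 50 mm diameter, 190 mm long, axis 45 mm above the table, top at 71 mm, fixed in black cradles. Origin at the centre of its window, 156 mm along the stand's -y from the stand's origin (100 mm beyond the brass port frame). Delicate: not to be bumped
- beam_mid (a point): Point on the beam line half-way between the brass port frame and the detector's window, 50 mm from each, 45 mm above the table; axes as the stand's (y along the beam)
- tray_grip (a point): Centre of the grip of the tray's red upright handle, 24 mm (x) by 12 mm (y), from 6 to 72 mm above the table; this point is 55 mm up. x points to the nose, 116 mm ahead. The aluminium tray (128 x 50 mm, last 12 mm of the nose 38 mm wide; 0.3 kg, loose) slides on the table. Fully home, this point is 90 mm from the stand's origin along its -x, 40 mm in front of the mouth face
- tray_well (a point): Axis of the white source socket on the tray, 90 mm ahead (+x) of the handle, 26 mm behind the nose, 35 mm above the table; with the tray home it lies over the stand's origin. Axes as the tray's
- source_mid (a point): Middle of the steel source capsule, 14 mm diameter, 46 mm tall, yellow band near the top, standing loose in the tray's socket (22 mm deep, 1.5 mm play all round); its top is 58 mm above the table
- flap (a joint): Angle of the case's blue flap (rad): 0 shut, 1.57 upright, 1.9 against its stop, leaning back. A stiff friction hinge holds it wherever it is left; lifting takes about 2 N at the tab. It starts shut or barely ajar
- flap_tab (a point): Grip point of the flap's orange lift tab, 12 mm from its end. The tab is 30 mm wide (y), 10 mm thick and stands 45 mm out from the flap's front edge in its plane, 107 mm above the table when shut; it can be pinched by its sides from above at any flap angle. Axes turn with the flap; this point is 143 mm from the hinge along the flap's -x and 5 mm along its z
- flap_hinge (a point): Middle of the hinge line (y), on the far rim of the grey case; turns with the flap (110 x 192 mm, 8 thick). The case is fixed: 110 mm (x) by 192 mm (y), 102 mm high, walls 6 mm, its centre 55 mm in front of the hinge. Inside, three absorber plates stand in slots 50 mm apart along y, in any order, 60 mm in front of the hinge; outer slots 40 mm from the end walls
- copper_mid (a point): Centre of the copper plate's face: 70 mm wide (x), 60 tall (z), 6 thick (y, the face normal), 0.3 kg. On its top edge is a copper grip tab 30 mm wide (x), 10 thick (y), from 26 to 60 mm above this point. It stands loose in its slot (1.5 mm play, guides 45 mm tall), this point 36 mm above the table, tab top 6 mm below the rim; draw it straight up
- aluminium_mid (a point): The same point of the silver aluminium plate, of the same shape, in another slot; stays in the case
- acrylic_mid (a point): The same point of the white acrylic plate, of the same shape, in another slot; stays in the case
- standards: Bystander: beige holder (75 x 125 mm, 24 mm high) with a grey and an amber disc, loose
- dosimeter: Bystander: black pen dosimeter lying down, 105 mm long, 18 mm thick, loose
- jar: Bystander: amber jar, 64 mm diameter, 85 mm high, loose
- tongs: Bystander: steel tongs lying down, 200 mm long, loose
- can: Bystander: beige can, 76 mm diameter, 75 mm high, loose
Mind the look-alikes: they are no part of the job. Of the things shaped like the part that bears tray_grip, the aluminium one is meant.

How it is judged:
By the outcome, as a careful person would: the job done as asked, in the order asked, and still so for the second after the job is handed in, while the arm keeps its last pose, push and grip.
It also fails if it takes over 67 s, if anything falls off the work surface, if the arm or the gripper's body presses on something with over 40 N, if the wrist force passes 120 N, or if a joint passes its speed limit or range.

## Working session

There is one attempt and no reset: what is moved stays moved. The work goes in short steps, Python scripts to look and compute and a tool call to move; the robot and the scene stay as the last step left them, time stands still between calls to the robot, and variables do not carry over. Pictures are saved under pics/ and viewed, at most 10 in all, crops included, and the job is handed in when it is done.

Besides the shell and the picture viewer there is one more tool, called after "Emit:" in YAML: its name, and indented under it one key for each argument. play_rows: Moves the arm, as the interface text tells. Its arguments: {"type":"object","properties":{"targets":{"type":"array"},"jaw":{"type":"number"},"grip_force":{"type":"number"}},"required":["targets"]}

```bash
mkdir -p pics
python3 - <<'E'
from station import *
import cv2
print(grip_point_offset)
s=get_state();print(s['t'],s['position'],s['tool_rot'],s['finger_gap'])
for n in("scene","top"):
    cv2.imwrite(f"pics/{n}0.png",capture(n)[:,:,::-1]);c=get_calibration(n);print(n,c)
E
```

```text
0.0187
0.0 [ 0.22536669 -0.50090802  0.2302209 ] [[ 9.11921425e-01  4.10363504e-01 -1.05335166e-03]
 [ 4.10364844e-01 -9.11919018e-01  2.09739756e-03]
 [-9.98759940e-05 -2.34492026e-03 -9.99997246e-01]] 0.08518840910310234
scene {'K': array([[545.17300882,   0.        , 327.40630712],
       [  0.        , 545.17300882, 233.77852407],
       [  0.        ,   0.        ,   1.        ]]), 'k1': -0.0010751704311638913, 'world_to_cam': array([[-0.60969708,  0.79255015,  0.01156396,  0.350435  ],
       [-0.62733255, -0.49141232,  0.60412565,  0.26695597],
       [ 0.48448255,  0.3610792 ,  0.79680517, -1.7560757 ],
       [ 0.        ,  0.        ,  0.        ,  1.        ]])}
top {'K': array([[529.79077734,   0.        , 326.90910908],
       [  0.        , 529.79077734, 244.73518077],
       [  0.        ,   0.        ,   1.        ]]), 'k1': 0.04761869568623947, 'world_to_cam': array([[ 0.00282057, -0.99999435, -0.00182673, -0.04024975],
       [ 0.99851286,  0.00271693,  0.05444894, -0.52924576],
       [-0.05444367, -0.00197759,  0.99851489, -1.21942102],
       [ 0.        ,  0.        ,  0.        ,  1.        ]])}
```

View pics/scene0.png

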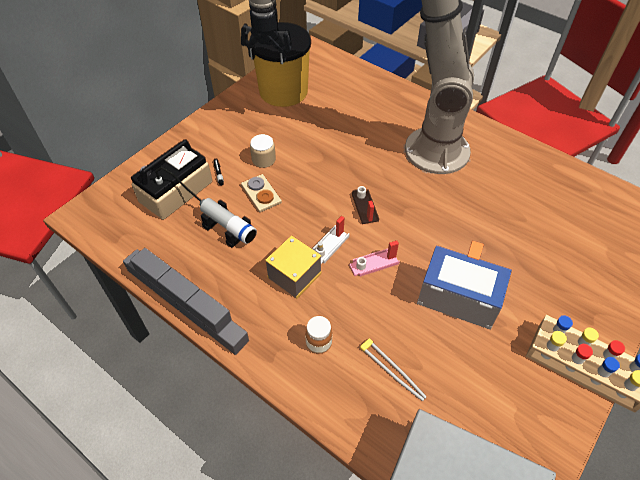

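View pics/top0.png

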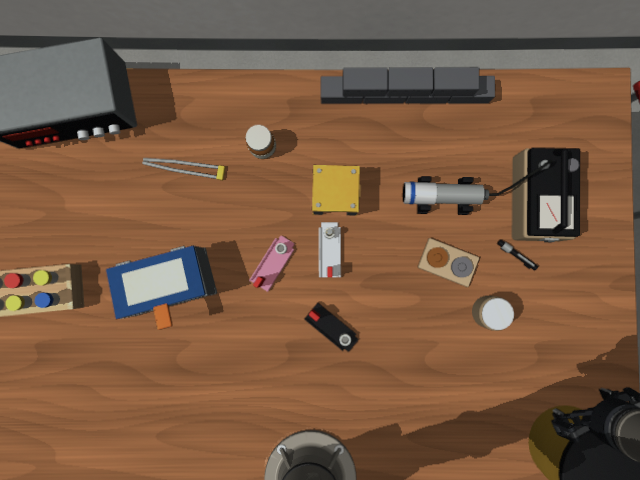

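```bash
cat > h.py <<'E'
import numpy as np, cv2
from station import *
def ray(n,px):
    c=get_calibration(n);K=c['K'];M=c['world_to_cam'];px=np.atleast_2d(np.float64(px))
    d=(px-K[:2,2])/[K[0,0],K[1,1]];s=d.copy()
    for _ in range(5): s=d/(1+c['k1']*(s**2).sum(1,keepdims=True))
    v=np.c_[s[:,0],-s[:,1],-np.ones(len(s))]
    return -M[:3,:3].T@M[:3,3], v@M[:3,:3]
def plane(n,px,z):
    o,v=ray(n,px);return o+v*((z-o[2])/v[:,2])[:,None]
def proj(n,P):
    c=get_calibration(n);K=c['K'];M=c['world_to_cam'];q=np.atleast_2d(P)@M[:3,:3].T+M[:3,3]
    s=np.c_[q[:,0],-q[:,1]]/-q[:,2:];s=s*(1+c['k1']*(s**2).sum(1,keepdims=True))
    return s*[K[0,0],K[1,1]]+K[:2,2]
def tri(p1,p2,a="scene",b="top"):
    A=np.zeros((3,3));B=np.zeros(3)
    for n,p in((a,p1),(b,p2)):
        o,v=ray(n,p);v=v[0]/np.linalg.norm(v);Q=np.eye(3)-np.outer(v,v);A+=Q;B+=Q@o
    return np.linalg.solve(A,B)
def blobs(img,lo,hi,roi,amin=15):
    h=cv2.cvtColor(img,cv2.COLOR_RGB2HSV);m=cv2.inRange(h,lo,hi);k=np.zeros_like(m);x0,y0,x1,y1=roi;k[y0:y1,x0:x1]=255
    cs,_=cv2.findContours(m&k,cv2.RETR_EXTERNAL,cv2.CHAIN_APPROX_NONE)
    return sorted([c for c in cs if cv2.contourArea(c)>=amin],key=cv2.contourArea,reverse=True)
E
cat > m1.py <<'E'
from h import *
T=cv2.imread('pics/top0.png')[:,:,::-1].copy();S=cv2.imread('pics/scene0.png')[:,:,::-1].copy()
def rect(name,n,img,lo,hi,roi,z):
    for c in blobs(img,lo,hi,roi)[:2]:
        b=cv2.boxPoints(cv2.minAreaRect(c));P=plane(n,b,z)[:,:2];m=cv2.moments(c)
        print(name,n,'cpx',np.round([m['m10']/m['m00'],m['m01']/m['m00']],1),'ctr',P.mean(0).round(4),'edges',np.linalg.norm(P-np.roll(P,-1,0),axis=1).round(4)[:2],'ang',np.degrees(np.arctan2(*(P[1]-P[0])[::-1])).round(1),np.degrees(np.arctan2(*(P[2]-P[1])[::-1])).round(1))
rect('yellow','top',T,(20,120,100),(35,255,255),(300,150,375,230),.085)
rect('flap','top',T,(100,120,40),(125,255,255),(90,230,225,330),.110)
rect('panel','top',T,(0,0,190),(180,60,255),(110,240,200,320),.110)
rect('tab','top',T,(5,180,120),(18,255,255),(145,295,180,335),.112)
rect('tab','scene',S,(5,180,120),(18,255,255),(460,235,490,265),.112)
rect('red','top',T,(0,150,90),(6,255,255),(315,255,345,285),.072)
rect('red','scene',S,(0,150,60),(6,255,255),(330,212,350,240),.072)
rect('well','top',T,(0,0,0),(180,255,255),(0,0,1,1),.03)
a=cv2.resize(T[150:290,240:410],None,fx=4.5,fy=4.2,interpolation=cv2.INTER_CUBIC)
a=cv2.resize(T[160:290,250:400],(600,520),interpolation=cv2.INTER_CUBIC);b=cv2.resize(S[200:300,260:410],(600,400))
cv2.imwrite('pics/c1.png',cv2.resize(np.hstack([a,cv2.resize(S[190:320,260:410],(600,520),interpolation=cv2.INTER_CUBIC)]),(800,347))[:,:,::-1])
E
python3 m1.py
```

```text
yellow top cpx [335.4 188.2] ctr [ 0.6506 -0.0575] edges [0.103  0.1037] ang -1.3 -91.5
flap top cpx [155.1 281.7] ctr [0.444  0.3271] edges [0.1967 0.1085] ang -74.6 -164.1
panel top cpx [154.4 281.4] ctr [0.4451 0.3284] edges [0.1319 0.0663] ang -74.8 -164.1
tab top cpx [162.2 316.3] ctr [0.3713 0.3097] edges [0.0284 0.0482] ang -77.4 -166.2
red top cpx [329.5 271.5] ctr [ 0.4669 -0.0448] edges [0.0066 0.0199] ang -89.8 -179.9
red scene cpx [339.6 225.9] ctr [ 0.4839 -0.0296] edges [0.0192 0.0687] ang 128.1 36.6
```

View pics/c1.png

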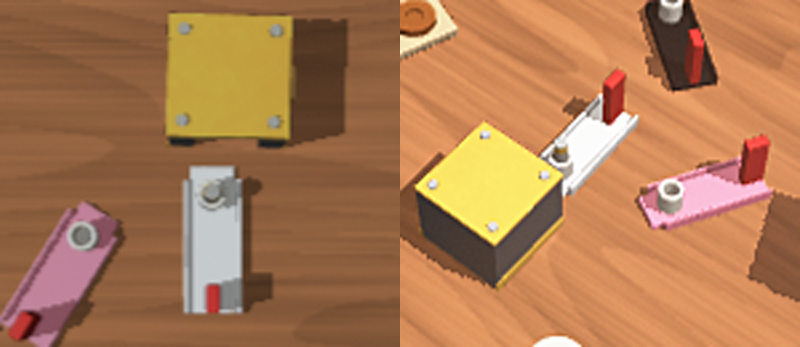

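The three trays that could be mistaken are aluminium with capsule (330,250), pink and empty (272,263), and black and empty (331,327). I choose the aluminium one; the crop confirms it carries the steel capsule and faces the block mouth.

```bash
cat > m2.py <<'E'
from h import *
T=cv2.imread('pics/top0.png')[:,:,::-1].copy();S=cv2.imread('pics/scene0.png')[:,:,::-1].copy()
print('camtop',ray('top',(0,0))[0],'scene',ray('scene',(0,0))[0])
h=cv2.cvtColor(T,cv2.COLOR_RGB2HSV)
# tray: per-row left/right bright low-sat edges
m=((h[...,1]<60)&(h[...,2]>110))
for r in range(222,280,3):
    c=np.where(m[r,300:360])[0]+300
    if len(c): print(r,c.min(),c.max(),end=' | ')
print()
for n,I,roi in(('top',T,(315,255,345,285)),('scene',S,(325,210,352,242))):
    c=blobs(I,(0,130,40),(9,255,255),roi)+blobs(I,(170,130,40),(180,255,255),roi)
    for k in c: print(n,cv2.boundingRect(k),cv2.contourArea(k),cv2.minAreaRect(k))
# blue ring on probe, probe silhouette
for n,I,roi in(('top',T,(390,170,430,215)),('scene',S,(235,220,265,250))):
    for k in blobs(I,(100,120,40),(125,255,255),roi): print('blue',n,cv2.minAreaRect(k))
for c in range(404,490,8):
    k=h[170:215,c]; r=np.where((k[:,1]<60)&(k[:,2]>90))[0]+170
    if len(r): print(c,r.min(),r.max(),end=' | ')
print()
E
python3 m2.py
python3 - <<'E'
import cv2,numpy as np
T=cv2.imread('pics/top0.png');S=cv2.imread('pics/scene0.png')
f=lambda a:cv2.resize(a,(400,400),interpolation=cv2.INTER_CUBIC)
cv2.imwrite('pics/c2.png',np.hstack([f(S[225:335,410:520]),f(T[215:285,295:365])]))
E
```

```text
camtop [ 0.46218247 -0.04122312  1.24635339] scene [1.23191739 0.48753055 1.23392282]
222 321 336 | 225 321 337 | 228 319 340 | 231 319 339 | 234 319 340 | 237 319 340 | 240 319 340 | 243 319 340 | 246 319 340 | 249 319 340 | 252 319 340 | 255 319 340 | 258 319 340 | 261 319 340 | 264 319 340 | 267 319 340 | 270 319 340 | 273 319 339 | 276 319 340 | 
top (328, 267, 4, 11) 30.0 ((329.5, 272.0), (10.0, 3.0), 90.0)
scene (336, 216, 9, 21) 120.0 ((339.5041198730469, 225.95492553710938), (7.876609802246094, 20.280006408691406), 5.19442892074585)
blue top ((412.3728332519531, 192.5436553955078), (3.7952589988708496, 21.123613357543945), 2.862405300140381)
blue scene ((243.30758666992188, 230.5631103515625), (5.223399639129639, 18.590810775756836), 38.1572265625)
404 200 202 | 420 183 203 | 428 183 203 | 436 184 201 | 444 185 202 | 452 185 202 | 460 185 202 | 468 185 202 | 476 185 202 | 484 194 195 |
```

View pics/c2.png

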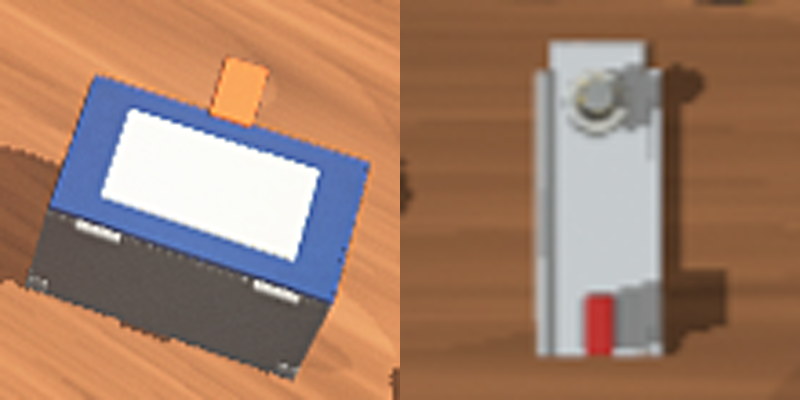

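Emit:
play_rows:
  targets:
    - [[0.2,-0.16,0],[0,0,0.08]]
    - [[0.4,-0.32,0],[0,0,0.16]]
    - [[0.6,-0.48,0],[0,0,0.24]]
    - [[0.8,-0.64,0],[0,0,0.32]]
    - [[1,-0.78,0],[0,0,0.4]]
  jaw: 1

```text
t: 0.6
position: [0.285, -0.388, 0.2308]
tool_rot: [[1.0, 0.001, -0.001], [0.001, -1.0, 0.001], [-0.001, -0.001, -1.0]]
ft_force: [0.3, -0.7, -0.3]
finger_gap: 0.0851
gripper_force: 0.0
```

Emit:
play_rows:
  targets:
    - [[0.12,-0.2,0],[0,0,0]]
    - [[0.24,-0.4,0],[0,0,0]]
    - [[0.36,-0.6,0],[0,0,0]]
    - [[0.48,-0.8,0],[0,0,0]]
    - [[0.6,-1,0],[0,0,0]]

```text
t: 1.1
position: [0.3446, -0.288, 0.2308]
tool_rot: [[1.0, 0.004, -0.001], [0.004, -1.0, 0.001], [-0.001, -0.001, -1.0]]
ft_force: [-0.2, -0.8, 0.2]
finger_gap: 0.0852
gripper_force: 0.0
```

Emit:
play_rows:
  targets:
    - [[0.12,-0.2,0],[0,0,0]]
    - [[0.24,-0.4,0],[0,0,0]]
    - [[0.36,-0.6,0],[0,0,0]]
    - [[0.48,-0.8,0],[0,0,0]]
    - [[0.6,-1,0],[0,0,0]]

```text
t: 1.6
position: [0.4041, -0.1879, 0.2309]
tool_rot: [[1.0, 0.004, -0.001], [0.004, -1.0, 0.0], [-0.001, -0.0, -1.0]]
ft_force: [-0.4, -0.0, -0.2]
finger_gap: 0.085
gripper_force: 0.0
```

Emit:
play_rows:
  targets:
    - [[0.12,-0.2,0],[0,0,0]]
    - [[0.24,-0.4,0],[0,0,0]]
    - [[0.36,-0.6,0],[0,0,0]]
    - [[0.48,-0.8,0],[0,0,0]]
    - [[0.6,-1,0],[0,0,0]]

```text
t: 2.1
position: [0.4637, -0.0878, 0.2308]
tool_rot: [[1.0, 0.004, -0.001], [0.004, -1.0, 0.0], [-0.001, -0.0, -1.0]]
ft_force: [0.0, -0.0, 0.3]
finger_gap: 0.0856
gripper_force: 0.0
```

Emit:
play_rows:
  targets:
    - [[0.01,-0.14,0.1],[0,0,0]]
    - [[0.02,-0.28,0.3],[0,0,0]]
    - [[0.02,-0.43,0.55],[0,0,0]]
    - [[0.02,-0.43,0.8],[0,0,0]]
    - [[0.02,-0.43,1],[0,0,0]]

```text
t: 2.6
position: [0.4644, -0.0449, 0.1295]
tool_rot: [[1.0, 0.006, -0.002], [0.006, -1.0, 0.0], [-0.002, -0.0, -1.0]]
ft_force: [-0.5, -1.1, 0.4]
finger_gap: 0.0853
gripper_force: 0.0
```

Emit:
play_rows:
  targets:
    - [[0,0,0.2],[0,0,0]]
    - [[0,0,0.45],[0,0,0]]
    - [[0,0,0.7],[0,0,0]]
    - [[0,0,0.92],[0,0,0]]
    - [[0,0,0.94],[0,0,0]]

```text
t: 3.1
position: [0.4623, -0.0456, 0.0345]
tool_rot: [[1.0, 0.004, -0.007], [0.004, -1.0, 0.001], [-0.007, -0.001, -1.0]]
ft_force: [0.5, 0.4, -0.1]
finger_gap: 0.0854
gripper_force: 0.0
```

Emit:
play_rows:
  targets:
    - [[0,0,0],[0,0,0]]
    - [[0,0,0],[0,0,0]]
    - [[0,0,0],[0,0,0]]
    - [[0,0,0],[0,0,0]]
    - [[0,0,0],[0,0,0]]
  jaw: -0.5
  grip_force: 20

```text
t: 3.6
position: [0.466, -0.0458, 0.0379]
tool_rot: [[1.0, 0.004, 0.001], [0.004, -1.0, -0.0], [0.001, 0.0, -1.0]]
ft_force: [-0.3, 0.5, -0.2]
finger_gap: 0.0211
gripper_force: 0.0
```

Emit:
play_rows:
  targets:
    - [[0,0,0],[0,0,0]]
    - [[0,0,0],[0,0,0]]
    - [[0,0,0],[0,0,0]]
    - [[0,0,0],[0,0,0]]
    - [[0,0,0],[0,0,0]]
  jaw: -1
  grip_force: 25

```text
t: 4.1
position: [0.4659, -0.0453, 0.0377]
tool_rot: [[1.0, 0.004, 0.001], [0.004, -1.0, 0.0], [0.001, -0.0, -1.0]]
ft_force: [-0.2, 1.1, 5.0]
finger_gap: 0.0121
gripper_force: 26.3
```

```bash
cat > m3.py <<'E'
import sys
from h import *
T=capture('top').copy();cv2.imwrite('pics/%s.png'%sys.argv[1],T[:,:,::-1])
g=T.astype(int);h=cv2.cvtColor(T,cv2.COLOR_RGB2HSV)
m=((h[...,1]<60)&(h[...,2]>110))
for r in range(206,262,2):
    c=np.where(m[r,300:360])[0]+300
    if len(c): print(r,c.min(),c.max(),end=' | ')
print()
# yellow block: left/right edge line fits (subpixel by saturation threshold)
my=cv2.inRange(h,(20,120,60),(35,255,255))
L=[];R=[]
for r in range(172,206):
    c=np.where(my[r,300:375])[0]+300; L.append((r,c.min()));R.append((r,c.max()+1))
L=np.array(L);R=np.array(R);
for X,n in((L,'L'),(R,'R')):
    p=np.polyfit(X[:,0],X[:,1],1);e=np.c_[np.polyval(p,[172,205])-.5,[172,205]];P=plane('top',e,.085);d=P[0]-P[1];print(n,P[:,:2].round(4),np.degrees(np.arctan2(d[1],d[0])).round(2))
B=[];
for c in range(318,356):
    r=np.where(my[150:230,c])[0]+150; B.append((c,r.min(),r.max()+1))
B=np.array(B)
for j in(1,2):
    p=np.polyfit(B[:,0],B[:,j],1);e=np.c_[[318,355],np.polyval(p,[318,355])-.5];P=plane('top',e,.085);d=P[0]-P[1];print(P[:,:2].round(4),np.degrees(np.arctan2(d[1],d[0])).round(2))
for z,a in((.004,'floor'),(.01,'wall')): print(a,plane('top',[(318.5,245),(340.5,245),(319,245),(340,245)],z)[:,1].round(4))
E
python3 m3.py top1
```

```text
206 317 354 | 222 322 338 | 224 322 338 | 226 322 338 | 228 320 340 | 230 320 340 | 232 320 340 | 234 320 341 | 236 320 341 | 238 320 341 | 240 320 341 | 242 320 341 | 244 320 341 | 246 320 337 | 252 347 354 | 254 342 354 | 256 304 355 | 258 305 355 | 260 304 355 | 
L [[ 0.6864 -0.0072]
 [ 0.6131 -0.0049]] -1.79
R [[ 0.6866 -0.1091]
 [ 0.6134 -0.108 ]] -0.83
[[ 0.7036 -0.0187]
 [ 0.7005 -0.1005]] 87.89
[[ 0.5991 -0.0191]
 [ 0.5983 -0.1006]] 89.48
floor [-0.019  -0.0707 -0.0202 -0.0695]
wall [-0.0191 -0.0705 -0.0203 -0.0694]
```

Emit:
play_rows:
  targets:
    - [[0,0.01,0],[0,0,0.005]]
    - [[0,0.03,0],[0,0,0.01]]
    - [[0,0.05,0],[0,0,0.02]]
    - [[0,0.068,0],[0,0,0.025]]
    - [[0,0.068,0],[0,0,0.025]]

```text
t: 4.65
position: [0.4663, -0.051, 0.0378]
tool_rot: [[1.0, -0.021, 0.002], [-0.021, -1.0, 0.002], [0.001, -0.002, -1.0]]
ft_force: [-0.3, 3.8, 5.0]
finger_gap: 0.0115
gripper_force: 26.5
```

```bash
python3 m3.py top2; python3 -c "
from h import *
print(get_state()['position'])
T=cv2.imread('pics/top2.png');S=capture('scene')[:,:,::-1];cv2.imwrite('pics/scene2.png',S)
f=lambda a:cv2.resize(a,(400,400),interpolation=cv2.INTER_CUBIC)
cv2.imwrite('pics/c3.png',np.hstack([f(T[155:265,280:390]),f(S[190:300,260:370])]))"
```

```text
206 317 354 | 222 326 341 | 224 326 342 | 226 326 342 | 228 323 344 | 230 323 344 | 232 323 344 | 234 323 344 | 236 323 344 | 238 323 344 | 240 323 344 | 242 323 344 | 244 323 344 | 246 323 341 | 252 352 359 | 254 352 359 | 256 309 359 | 258 308 359 | 260 308 359 | 
L [[ 0.6864 -0.0072]
 [ 0.6131 -0.0049]] -1.79
R [[ 0.6866 -0.1092]
 [ 0.6134 -0.1081]] -0.88
[[ 0.7035 -0.0187]
 [ 0.7005 -0.1005]] 87.95
[[ 0.5991 -0.0191]
 [ 0.5981 -0.1006]] 89.29
floor [-0.019  -0.0707 -0.0202 -0.0695]
wall [-0.0191 -0.0705 -0.0203 -0.0694]
[ 0.46632351 -0.05098878  0.03776684]
```

View pics/c3.png

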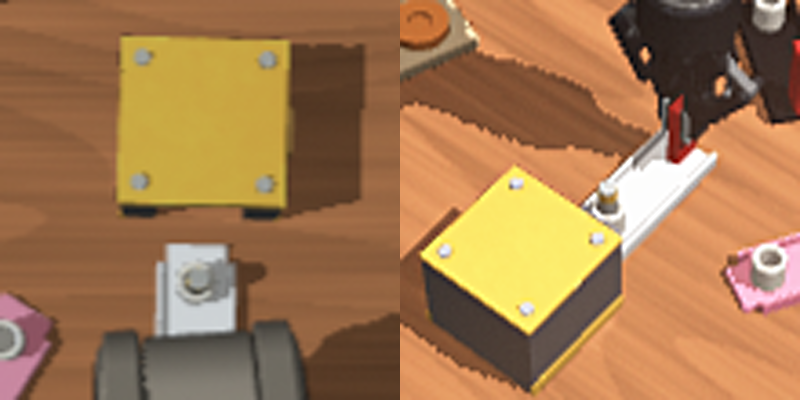

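Emit:
play_rows:
  targets:
    - [[0.03,0.01,0],[0,0,0.002]]
    - [[0.1,0.01,0],[0,0,0.002]]
    - [[0.17,0.01,0],[0,0,0.002]]
    - [[0.24,0.01,0],[0,0,0.002]]
    - [[0.3,0.01,0],[0,0,0.002]]

```text
t: 5.25
position: [0.4866, -0.0541, 0.0374]
tool_rot: [[1.0, -0.024, -0.019], [-0.024, -1.0, -0.001], [-0.019, 0.002, -1.0]]
ft_force: [-18.7, 1.6, 25.2]
finger_gap: 0.0122
gripper_force: 29.6
```

Emit:
play_rows:
  targets:
    - [[0.06,0,0],[0,0,0]]
    - [[0.12,0,0],[0,0,0]]
    - [[0.18,0,0],[0,0,0]]
    - [[0.24,0,0],[0,0,0]]
    - [[0.3,0,0],[0,0,0]]

```text
t: 5.75
position: [0.5175, -0.0558, 0.0374]
tool_rot: [[1.0, -0.025, -0.017], [-0.025, -1.0, -0.002], [-0.017, 0.002, -1.0]]
ft_force: [-16.0, -0.0, 23.6]
finger_gap: 0.0117
gripper_force: 29.0
```

Emit:
play_rows:
  targets:
    - [[0.04,-0.005,-0.01],[0,0,0]]
    - [[0.09,-0.01,-0.01],[0,0,0]]
    - [[0.14,-0.01,-0.01],[0,0,0]]
    - [[0.2,-0.01,-0.01],[0,0,0]]
    - [[0.25,-0.01,-0.01],[0,0,0]]

```text
t: 6.25
position: [0.5518, -0.0547, 0.0377]
tool_rot: [[1.0, -0.024, 0.002], [-0.024, -1.0, 0.0], [0.002, -0.0, -1.0]]
ft_force: [0.4, 0.5, -2.8]
finger_gap: 0.0115
gripper_force: 25.4
```

Emit:
play_rows:
  targets:
    - [[0.02,0,0],[0,0,0]]
    - [[0.04,0,0],[0,0,0]]
    - [[0.06,0,0],[0,0,0]]
    - [[0.08,0,0],[0,0,0]]
    - [[0.08,0,0],[0,0,0]]

```text
t: 6.75
position: [0.5589, -0.0547, 0.0383]
tool_rot: [[1.0, -0.024, 0.0], [-0.024, -1.0, 0.0], [0.0, -0.0, -1.0]]
ft_force: [1.4, -0.2, -2.2]
finger_gap: 0.0115
gripper_force: 25.4
```

Emit:
play_rows:
  targets:
    - [[0.02,0,0],[0,0,0]]
    - [[0.04,0,0],[0,0,0]]
    - [[0.05,0,0],[0,0,0]]
    - [[0.05,0,0],[0,0,0]]
    - [[0.05,0,0],[0,0,0]]

```text
t: 7.25
position: [0.5602, -0.0548, 0.0376]
tool_rot: [[1.0, -0.024, -0.007], [-0.024, -1.0, -0.0], [-0.007, 0.0, -1.0]]
ft_force: [-6.8, 1.0, 0.8]
finger_gap: 0.0117
gripper_force: 26.0
```

Emit:
play_rows:
  targets:
    - [[0.02,0,0],[0,0,0]]
    - [[0.04,0,0],[0,0,0]]
    - [[0.06,0,0],[0,0,0]]
    - [[0.06,0,0],[0,0,0]]
    - [[0.06,0,0],[0,0,0]]

```text
t: 7.75
position: [0.5601, -0.0548, 0.0374]
tool_rot: [[1.0, -0.024, -0.02], [-0.024, -1.0, -0.001], [-0.02, 0.001, -1.0]]
ft_force: [-18.9, 0.4, 11.5]
finger_gap: 0.0116
gripper_force: 27.7
```

Emit:
play_rows:
  targets:
    - [[-0.03,0,0],[0,0,0]]
    - [[-0.06,0,0],[0,0,0]]
    - [[-0.08,0,0],[0,0,0]]
    - [[-0.08,0,0],[0,0,0]]
    - [[-0.08,0,0],[0,0,0]]

```text
t: 8.25
position: [0.5605, -0.0548, 0.038]
tool_rot: [[1.0, -0.024, -0.003], [-0.024, -1.0, -0.0], [-0.003, 0.0, -1.0]]
ft_force: [-4.1, 0.6, -1.7]
finger_gap: 0.0121
gripper_force: 25.6
```

Emit:
play_rows:
  targets:
    - [[0,0,0],[0,0,0]]
    - [[0,0,0],[0,0,0]]
    - [[0,0,0],[0,0,0]]
    - [[0,0,0],[0,0,0]]
    - [[0,0,0],[0,0,0]]
  jaw: 0.2

```text
t: 8.75
position: [0.5622, -0.0548, 0.0386]
tool_rot: [[1.0, -0.024, 0.001], [-0.024, -1.0, -0.0], [0.001, 0.0, -1.0]]
ft_force: [-0.3, 0.8, -0.1]
finger_gap: 0.0515
gripper_force: 0.0
```

Emit:
play_rows:
  targets:
    - [[0,0,-0.1],[0,0,0]]
    - [[0,0,-0.3],[0,0,0]]
    - [[0,0,-0.5],[0,0,0]]
    - [[0,0,-0.8],[0,0,0]]
    - [[0,0,-1],[0,0,0]]

```text
t: 9.25
position: [0.5626, -0.0547, 0.1411]
tool_rot: [[1.0, -0.024, 0.003], [-0.024, -1.0, -0.0], [0.003, 0.0, -1.0]]
ft_force: [-0.5, 1.0, 0.1]
finger_gap: 0.0509
gripper_force: 0.0
```

Emit:
play_rows:
  targets:
    - [[-0.2,-0.2,-0.1],[0,0,0]]
    - [[-0.4,-0.4,-0.3],[0,0,0]]
    - [[-0.6,-0.6,-0.5],[0,0,0]]
    - [[-0.8,-0.8,-0.7],[0,0,0]]
    - [[-1,-1,-0.8],[0,0,0]]

```text
t: 9.75
position: [0.4643, 0.0488, 0.221]
tool_rot: [[1.0, -0.024, 0.005], [-0.024, -1.0, 0.0], [0.005, -0.0, -1.0]]
ft_force: [1.0, -0.8, 0.7]
finger_gap: 0.0512
gripper_force: 0.0
```

```bash
cat > m4.py <<'E'
from h import *
T=capture('top').copy();S=capture('scene').copy()
cv2.imwrite('pics/top3.png',T[:,:,::-1]);cv2.imwrite('pics/scene3.png',S[:,:,::-1])
f=lambda a:cv2.resize(a,(400,400),interpolation=cv2.INTER_CUBIC)
cv2.imwrite('pics/c4.png',np.hstack([f(T[160:290,270:400]),f(S[190:300,260:370])])[:,:,::-1])
for n,I,roi in(('top',T,(310,215,350,270)),('scene',S,(290,215,350,262))):
    for k in blobs(I,(0,130,40),(9,255,255),roi,8): print('red',n,cv2.minAreaRect(k), plane(n,cv2.minAreaRect(k)[0],.072 if n=='top' else .04).round(4))
for n,I,roi in(('top',T,(145,290,185,335)),('scene',S,(455,235,495,268))):
    for k in blobs(I,(5,180,120),(18,255,255),roi):
        r=cv2.minAreaRect(k);print('tab',n,r,[tuple(p) for p in cv2.boxPoints(r).round(1)])
c={n:blobs(I,(0,0,190),(180,60,255),roi)[0] for n,I,roi in(('top',T,(110,240,200,320)),('scene',S,(430,255,500,300)))}
q={n:cv2.approxPolyDP(v,4,True)[:,0] for n,v in c.items()};print(q)
m=[np.array([cv2.moments(c[n])[k]/cv2.moments(c[n])['m00'] for k in('m10','m01')]) for n in('scene','top')]
print('panel centre tri',tri(*m).round(4))
E
python3 m4.py
```

```text
red top ((335.0, 230.5), (11.0, 4.0), 90.0) [[ 0.558  -0.0568  0.072 ]]
red scene ((315.0, 243.5), (17.0, 8.0), 90.0) [[ 0.5529 -0.0598  0.04  ]]
tab top ((162.1538543701172, 316.26922607421875), (22.945587158203125, 13.532012939453125), 78.69007110595703) [(np.float32(153.3), np.float32(306.3)), (np.float32(166.5), np.float32(303.7)), (np.float32(171.0), np.float32(326.2)), (np.float32(157.8), np.float32(328.8))]
{'top': array([[181, 260],
       [123, 274],
       [128, 304],
       [187, 288]], dtype=int32), 'scene': array([[445, 256],
       [438, 279],
       [490, 296],
       [496, 271]], dtype=int32)}
panel centre tri [0.4443 0.3273 0.1176]
```

View pics/c4.png

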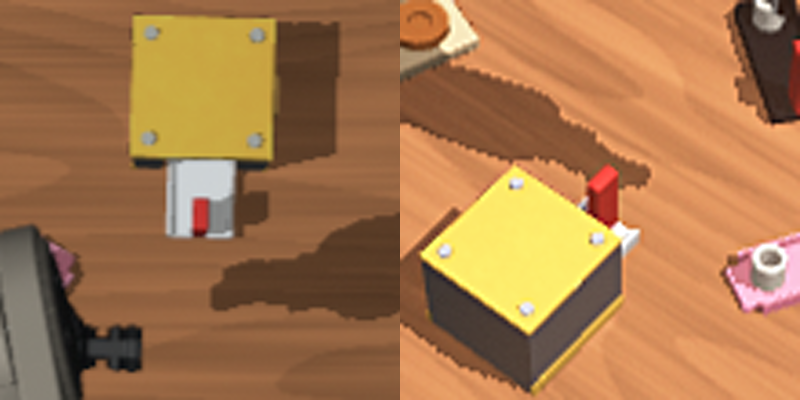

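Run:
```python
from h import *
T=cv2.imread('pics/top0.png')[:,:,::-1].copy();S=cv2.imread('pics/scene0.png')[:,:,::-1].copy()
b=[blobs(I,(5,150,100),(18,255,255),r)[0] for I,r in((S,(460,235,490,265)),(T,(145,295,180,335)))]
for k in b: print(cv2.boxPoints(cv2.minAreaRect(k)).round(1).tolist())
m=[np.array([cv2.moments(k)[j]/cv2.moments(k)['m00'] for j in('m10','m01')]) for k in b];print(m)
print('ctr',tri(*m).round(4),'end',tri((478.2,241.5),(163.9,327)).round(4))
q={'top':[[181,260],[123,274],[128,304],[187,288]],'scene':[[445,256],[438,279],[490,296],[496,271]]}
# robot-side is scene's top edge (445,256)-(496,271); match by world y
for s,t in((( 445,256),(187,288)),((496,271),(128,304)),((490,296),(123,274)),((438,279),(181,260))): print(tri(s,t).round(4))
# flap outline corners top
k=blobs(T,(100,120,40),(125,255,255),(90,230,225,330))[0];print(cv2.boxPoints(cv2.minAreaRect(k)).round(1).tolist())
# known point check: block top corners' centre
y=[blobs(I,(20,120,60),(35,255,255),r)[0] for I,r in((S,(260,235,325,280)),(T,(300,150,375,230)))]
m=[np.array([cv2.moments(k)[j]/cv2.moments(k)['m00'] for j in('m10','m01')]) for k in y];print('block top',tri(*m).round(4))
```

```text
[[466.5, 255.5], [471.79998779296875, 239.60000610351562], [483.79998779296875, 243.60000610351562], [478.5, 259.5]]
[[151.6999969482422, 306.70001220703125], [167.89999389648438, 303.1000061035156], [173.10000610351562, 326.29998779296875], [156.89999389648438, 329.8999938964844]]
[array([475.21808511, 249.71808511]), array([161.87617555, 316.87669801])]
ctr [0.3706 0.3067 0.1262] end [0.3497 0.3008 0.1333]
[0.431  0.2563 0.1224]
[0.3974 0.3773 0.1275]
[0.4593 0.3964 0.1112]
[0.4903 0.2742 0.1071]
[[103.0, 269.6000061035156], [193.3000030517578, 245.39999389648438], [206.39999389648438, 294.29998779296875], [116.0999984741211, 318.6000061035156]]
block top [ 0.6495 -0.0563  0.0848]
```

Emit:
play_rows:
  targets:
    - [[-0.08,-0.18,0],[0,0,0]]
    - [[-0.16,-0.36,0],[0,0,0]]
    - [[-0.24,-0.54,0],[0,0,0]]
    - [[-0.32,-0.72,0],[0,0,0]]
    - [[-0.4,-0.9,0],[0,0,0]]
  jaw: 0.4

```text
t: 10.35
position: [0.4263, 0.1387, 0.2185]
tool_rot: [[1.0, -0.025, 0.001], [-0.025, -1.0, -0.0], [0.001, 0.0, -1.0]]
ft_force: [0.4, -0.2, -1.2]
finger_gap: 0.0599
gripper_force: 0.0
```

Emit:
play_rows:
  targets:
    - [[-0.14,-0.2,0],[0,0,-0.05]]
    - [[-0.28,-0.4,0],[0,0,-0.11]]
    - [[-0.42,-0.6,0],[0,0,-0.17]]
    - [[-0.56,-0.8,0],[0,0,-0.23]]
    - [[-0.7,-1,0],[0,0,-0.275]]

```text
t: 10.85
position: [0.3573, 0.2419, 0.2184]
tool_rot: [[0.964, 0.266, 0.0], [0.266, -0.964, -0.0], [0.0, 0.0, -1.0]]
ft_force: [-0.6, 0.1, -0.5]
finger_gap: 0.0597
gripper_force: 0.0
```

```bash
cat > go.py <<'E'
import sys,numpy as np
from station import get_state
a=list(map(float,sys.argv[1:5]));s=get_state();R=s['tool_rot'];p=s['position']
print('t',s['t'],'pos',p.round(4),'yaw',np.degrees(np.arctan2(R[1,0],R[0,0])).round(2),'f',s['ft_force'].round(1))
print('shift units',(R.T@(np.array(a[:3])-p)*10).round(3),'turn z units',((np.degrees(np.arctan2(R[1,0],R[0,0]))-a[3])/60).round(3))
E
python3 go.py .3603 .3047 .111 15.1
```

```text
t 10.85 pos [0.3573 0.2419 0.2184] yaw 15.42 f [-0.6  0.1 -0.5]
shift units [ 0.196 -0.597  1.074] turn z units 0.005
```

Emit:
play_rows:
  targets:
    - [[0.05,-0.15,0],[0,0,0]]
    - [[0.1,-0.35,0],[0,0,0]]
    - [[0.2,-0.6,0.1],[0,0,0.005]]
    - [[0.2,-0.6,0.3],[0,0,0.005]]
    - [[0.2,-0.6,0.5],[0,0,0.005]]

```text
t: 11.35
position: [0.3614, 0.3056, 0.168]
tool_rot: [[0.965, 0.261, 0.001], [0.261, -0.965, 0.001], [0.001, -0.001, -1.0]]
ft_force: [-0.7, 0.2, -0.2]
finger_gap: 0.0598
gripper_force: 0.0
```

Emit:
play_rows:
  targets:
    - [[0,0,0.15],[0,0,0]]
    - [[0,0,0.35],[0,0,0]]
    - [[0,0,0.5],[0,0,0]]
    - [[0,0,0.57],[0,0,0]]
    - [[0,0,0.57],[0,0,0]]

```text
t: 11.85
position: [0.3612, 0.3035, 0.1105]
tool_rot: [[0.966, 0.258, -0.002], [0.258, -0.966, -0.001], [-0.002, 0.001, -1.0]]
ft_force: [0.9, 0.3, -0.3]
finger_gap: 0.0602
gripper_force: 0.0
```

Emit:
play_rows:
  targets:
    - [[0,0,0],[0,0,0]]
    - [[0,0,0],[0,0,0]]
    - [[0,0,0],[0,0,0]]
    - [[0,0,0],[0,0,0]]
    - [[0,0,0],[0,0,0]]
  jaw: -0.6
  grip_force: 25

```text
t: 12.35
position: [0.3626, 0.3046, 0.112]
tool_rot: [[0.967, 0.256, 0.001], [0.256, -0.967, 0.002], [0.002, -0.002, -1.0]]
ft_force: [-0.3, 2.2, 1.2]
finger_gap: 0.029
gripper_force: 29.0
```

```bash
python3 go.py .3603 .3047 .111 15.1;python3 -c "
from station import *;s=get_state();print(s['finger_gap'],s['gripper_force'])"
```

```text
t 12.35 pos [0.3626 0.3046 0.112 ] yaw 14.86 f [-0.3  2.2  1.2]
shift units [-0.022 -0.007  0.01 ] turn z units -0.004
0.029011667950975165 28.992868065834045
```

```bash
python3 -c "
import numpy as np
r=.1421;f=lambda p:np.array([.1392-r*np.cos(p),-(r*np.sin(p)-.0287)])*10
P=np.linspace(.203,1.925,21)
for k in range(4):
  print([(f(p)-f(P[5*k])).round(3).tolist() for p in P[5*k+1:5*k+6]])"
```

```text
[[0.03, -0.119], [0.07, -0.234], [0.119, -0.346], [0.178, -0.453], [0.247, -0.555]]
[[0.077, -0.095], [0.161, -0.184], [0.253, -0.265], [0.351, -0.337], [0.456, -0.401]]
[[0.109, -0.055], [0.223, -0.1], [0.34, -0.135], [0.46, -0.16], [0.581, -0.174]]
[[0.122, -0.004], [0.244, 0.002], [0.366, 0.019], [0.485, 0.047], [0.601, 0.084]]
```

Emit:
play_rows:
  targets:
    - [[0.03,0,-0.12],[0,0,0]]
    - [[0.07,0,-0.23],[0,0,0]]
    - [[0.12,0,-0.35],[0,0,0]]
    - [[0.18,0,-0.45],[0,0,0]]
    - [[0.25,0,-0.555],[0,0,0]]

```text
t: 12.85
position: [0.3844, 0.3105, 0.1668]
tool_rot: [[0.966, 0.257, -0.004], [0.257, -0.966, 0.0], [-0.004, -0.001, -1.0]]
ft_force: [-2.7, 4.7, -3.4]
finger_gap: 0.0293
gripper_force: 28.1
```

Emit:
play_rows:
  targets:
    - [[0.08,0,-0.095],[0,0,0]]
    - [[0.16,0,-0.185],[0,0,0]]
    - [[0.25,0,-0.265],[0,0,0]]
    - [[0.35,0,-0.34],[0,0,0]]
    - [[0.455,0,-0.4],[0,0,0]]

```text
t: 13.35
position: [0.4272, 0.3223, 0.2071]
tool_rot: [[0.966, 0.257, -0.007], [0.257, -0.966, -0.0], [-0.007, -0.001, -1.0]]
ft_force: [-5.6, 3.5, 0.4]
finger_gap: 0.029
gripper_force: 27.4
```

Emit:
play_rows:
  targets:
    - [[0.11,0,-0.055],[0,0,0]]
    - [[0.22,0,-0.1],[0,0,0]]
    - [[0.34,0,-0.135],[0,0,0]]
    - [[0.46,0,-0.16],[0,0,0]]
    - [[0.58,0,-0.175],[0,0,0]]

```text
t: 13.85
position: [0.4842, 0.3379, 0.2257]
tool_rot: [[0.966, 0.257, -0.004], [0.257, -0.966, 0.001], [-0.004, -0.003, -1.0]]
ft_force: [-4.5, 4.1, 2.1]
finger_gap: 0.0291
gripper_force: 26.2
```

Emit:
play_rows:
  targets:
    - [[0.12,0,0],[0,0,0]]
    - [[0.24,0,0],[0,0,0]]
    - [[0.36,0,0.02],[0,0,0]]
    - [[0.48,0,0.05],[0,0,0]]
    - [[0.57,0,0.075],[0,0,0]]

```text
t: 14.35
position: [0.5414, 0.3537, 0.2193]
tool_rot: [[0.967, 0.257, 0.001], [0.257, -0.967, 0.005], [0.002, -0.005, -1.0]]
ft_force: [-1.2, 4.6, 4.8]
finger_gap: 0.0291
gripper_force: 24.1
```

Emit:
play_rows:
  targets:
    - [[0.01,0,0],[0,0,0]]
    - [[0.03,0,0.01],[0,0,0]]
    - [[0.03,0,0.01],[0,0,0]]
    - [[0.03,0,0.01],[0,0,0]]
    - [[0.03,0,0.01],[0,0,0]]

```text
t: 14.85
position: [0.5446, 0.3546, 0.2184]
tool_rot: [[0.967, 0.256, 0.002], [0.256, -0.967, 0.006], [0.004, -0.005, -1.0]]
ft_force: [-0.1, 5.5, 3.2]
finger_gap: 0.0292
gripper_force: 24.3
```

Emit:
play_rows:
  targets:
    - [[0,0,0],[0,0,0]]
    - [[0,0,0],[0,0,0]]
    - [[0,0,-0.1],[0,0,0]]
    - [[0,0,-0.4],[0,0,0]]
    - [[0,0,-0.7],[0,0,0]]
  jaw: 0.3

```text
t: 15.35
position: [0.5447, 0.3499, 0.2862]
tool_rot: [[0.967, 0.254, -0.002], [0.254, -0.967, -0.003], [-0.002, 0.002, -1.0]]
ft_force: [0.9, 1.0, -0.1]
finger_gap: 0.0557
gripper_force: 0.0
```

Emit:
play_rows:
  targets:
    - [[-0.2,0.2,0],[0,0,0]]
    - [[-0.4,0.4,0],[0,0,0]]
    - [[-0.6,0.6,0],[0,0,0]]
    - [[-0.8,0.8,0],[0,0,0]]
    - [[-1,1,0],[0,0,0]]

```text
t: 15.85
position: [0.4731, 0.2274, 0.2863]
tool_rot: [[0.967, 0.254, 0.0], [0.254, -0.967, -0.001], [0.0, 0.001, -1.0]]
ft_force: [0.1, -0.8, 0.1]
finger_gap: 0.0557
gripper_force: 0.0
```

Emit:
play_rows:
  targets:
    - [[0,0.2,0],[0,0,0]]
    - [[0,0.4,0],[0,0,0]]
    - [[0,0.6,0],[0,0,0]]
    - [[0,0.8,0],[0,0,0]]
    - [[0,1,0],[0,0,0]]

```text
t: 16.35
position: [0.4992, 0.1309, 0.2865]
tool_rot: [[0.967, 0.255, 0.0], [0.255, -0.967, -0.001], [0.0, 0.001, -1.0]]
ft_force: [-0.7, 1.0, -0.4]
finger_gap: 0.0553
gripper_force: 0.0
```

Run:
```python
from h import *
T=capture('top').copy();S=capture('scene').copy()
cv2.imwrite('pics/top4.png',T[:,:,::-1]);cv2.imwrite('pics/scene4.png',S[:,:,::-1])
f=lambda a:cv2.resize(a,(400,400),interpolation=cv2.INTER_CUBIC)
cv2.imwrite('pics/c5.png',np.hstack([f(T[225:345,95:215]),f(S[200:330,400:530])])[:,:,::-1])
```

```text
(no output)
```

View pics/c5.png

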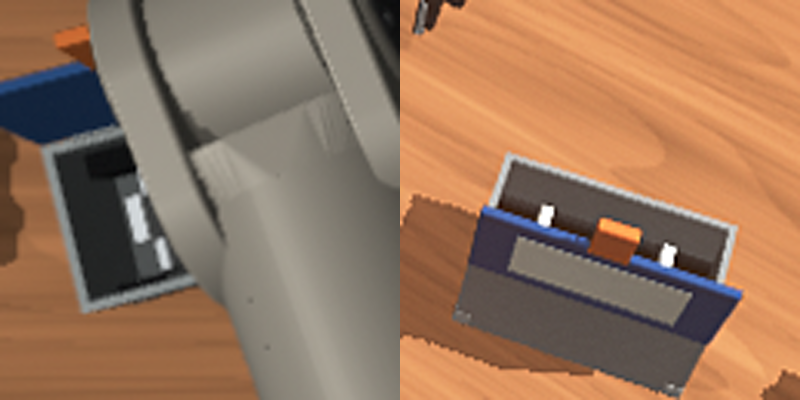

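Emit:
play_rows:
  targets:
    - [[0,0.2,0],[0,0,0]]
    - [[0,0.4,0],[0,0,0]]
    - [[0,0.6,0],[0,0,0]]
    - [[0,0.8,0],[0,0,0]]
    - [[0,1,0],[0,0,0]]

```text
t: 16.95
position: [0.5245, 0.0365, 0.2863]
tool_rot: [[0.966, 0.257, 0.0], [0.257, -0.966, 0.0], [0.0, -0.0, -1.0]]
ft_force: [-0.2, -0.2, 0.4]
finger_gap: 0.0556
gripper_force: 0.0
```

Emit:
play_rows:
  targets:
    - [[0,0.2,0],[0,0,0]]
    - [[0,0.4,0],[0,0,0]]
    - [[0,0.6,0],[0,0,0]]
    - [[0,0.8,0],[0,0,0]]
    - [[0,1,0],[0,0,0]]

```text
t: 17.45
position: [0.5503, -0.06, 0.2862]
tool_rot: [[0.966, 0.257, 0.0], [0.257, -0.966, 0.001], [0.0, -0.001, -1.0]]
ft_force: [0.6, -0.5, 0.4]
finger_gap: 0.0554
gripper_force: 0.0
```

Run:
```python
from h import *
T=capture('top').copy()
cv2.imwrite('pics/top5.png',T[:,:,::-1])
cv2.imwrite('pics/c6.png',cv2.resize(T[225:335,95:225],(780,660)[:2],interpolation=cv2.INTER_CUBIC)[:600,:,::-1])
for k in blobs(T,(3,100,60),(14,255,255),(105,255,220,330),5): print('cop',cv2.minAreaRect(k),plane('top',cv2.minAreaRect(k)[0],.096).round(4))
for k in blobs(T,(0,0,150),(180,60,255),(115,265,200,318),5): print('wht',cv2.minAreaRect(k),plane('top',cv2.minAreaRect(k)[0],.096).round(4))
```

```text
cop ((162.0, 292.0), (113.99998474121094, 73.99998474121094), 0.0) [[0.4219 0.3161 0.096 ]]
cop ((160.67648315429688, 284.2059326171875), (32.25723648071289, 8.48874568939209), 75.96376037597656) [[0.4387 0.3193 0.096 ]]
wht ((181.0, 275.0), (20.0, 6.0), 90.0) [[0.4586 0.2762 0.096 ]]
wht ((135.64707946777344, 290.0882568359375), (14.067066192626953, 4.123105525970459), 75.96376037597656) [[0.426  0.3724 0.096 ]]
wht ((143.29412841796875, 300.6764831542969), (9.216353416442871, 2.6678919792175293), 75.96376037597656) [[0.4034 0.3555 0.096 ]]
wht ((137.7353057861328, 278.4411926269531), (7.518604278564453, 2.6678919792175293), 75.96376037597656) [[0.451  0.3685 0.096 ]]
wht ((187.70590209960938, 288.8235778808594), (8.246211051940918, 2.425356388092041), 75.96376037597656) [[0.4288 0.2612 0.096 ]]
```

View pics/c6.png

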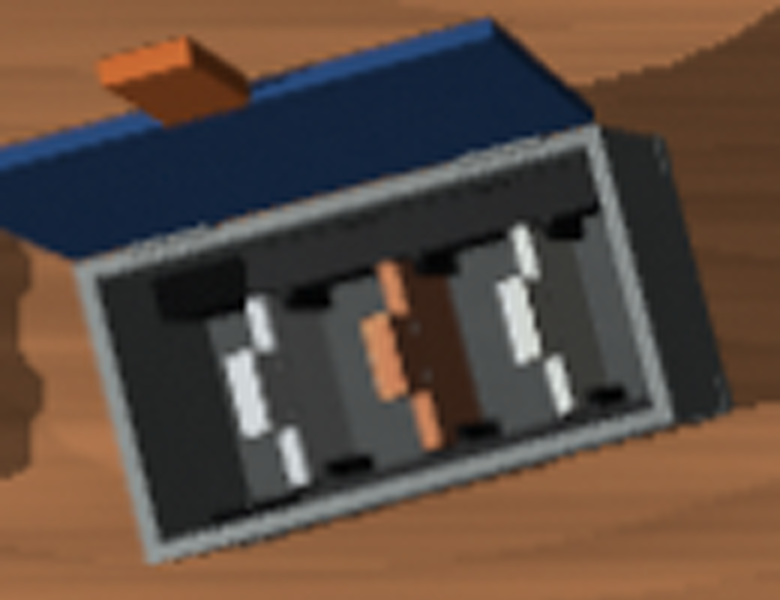

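```bash
python3 - <<'E'
from h import *
c=lambda p:(np.array(p)+.5)/6-.5+[95,225]
tabs=c([(247,392),(385,358),(519,320)]);P=plane('top',tabs,.096);print(P.round(4));d=P[0]-P[2];print('yaw',np.degrees(np.arctan2(-d[0],d[1])),np.linalg.norm(d))
R=plane('top',c([(80,262),(150,562),(671,417),(602,126)]),.102);print(R.round(4),R.mean(0))
for i in range(4):
    e=R[(i+1)%4]-R[i];print(np.linalg.norm(e).round(4),np.degrees(np.arctan2(e[1],e[0])).round(2))
E
python3 go.py .4387 .3255 .2 15
```

```text
[[0.4264 0.3722 0.096 ]
 [0.4386 0.3234 0.096 ]
 [0.4523 0.2759 0.096 ]]
yaw 15.028108869243692 0.0997220685742788
[[0.4729 0.43   0.102 ]
 [0.3665 0.4025 0.102 ]
 [0.4178 0.2194 0.102 ]
 [0.522  0.2458 0.102 ]] [0.44475945 0.32445695 0.102     ]
0.1099 -165.48
0.1901 -74.34
0.1075 14.21
0.1907 104.93
t 17.5 pos [ 0.5509 -0.0655  0.2858] yaw 14.51 f [ 0.8 -4.2 -0.1]
shift units [-0.107 -4.069  0.844] turn z units -0.008
```

Emit:
play_rows:
  targets:
    - [[-0.02,-0.2,0.1],[0,0,0]]
    - [[-0.04,-0.4,0.2],[0,0,0]]
    - [[-0.06,-0.6,0.3],[0,0,0]]
    - [[-0.08,-0.8,0.4],[0,0,0]]
    - [[-0.1,-1,0.5],[0,0,0]]
  jaw: -0.15

```text
t: 18.0
position: [0.5141, 0.0359, 0.2358]
tool_rot: [[0.966, 0.257, -0.0], [0.257, -0.966, 0.001], [0.0, -0.001, -1.0]]
ft_force: [-0.4, -0.6, -0.9]
finger_gap: 0.0367
gripper_force: 0.0
```

Emit:
play_rows:
  targets:
    - [[0,-0.2,0],[0,0,0]]
    - [[0,-0.4,0],[0,0,0]]
    - [[0,-0.6,0],[0,0,0]]
    - [[0,-0.8,0],[0,0,0]]
    - [[0,-1,0],[0,0,0]]

```text
t: 18.5
position: [0.4883, 0.1325, 0.2362]
tool_rot: [[0.966, 0.257, -0.0], [0.257, -0.966, 0.0], [0.0, -0.001, -1.0]]
ft_force: [0.4, -0.1, -0.7]
finger_gap: 0.0368
gripper_force: 0.0
```

Emit:
play_rows:
  targets:
    - [[0,-0.2,0],[0,0,0]]
    - [[0,-0.4,0],[0,0,0]]
    - [[0,-0.6,0],[0,0,0]]
    - [[0,-0.8,0],[0,0,0]]
    - [[0,-1,0],[0,0,0]]

```text
t: 19.0
position: [0.4625, 0.229, 0.2362]
tool_rot: [[0.966, 0.257, -0.0], [0.257, -0.966, 0.0], [-0.0, -0.0, -1.0]]
ft_force: [0.1, -0.1, -0.2]
finger_gap: 0.0366
gripper_force: 0.0
```

Emit:
play_rows:
  targets:
    - [[0,-0.2,0],[0,0,0]]
    - [[0,-0.4,0],[0,0,0]]
    - [[0,-0.6,0],[0,0,0]]
    - [[0,-0.8,0],[0,0,0]]
    - [[0,-1,0],[0,0,0]]

```text
t: 19.5
position: [0.4366, 0.3255, 0.2362]
tool_rot: [[0.966, 0.257, -0.0], [0.257, -0.966, 0.0], [-0.0, -0.001, -1.0]]
ft_force: [0.7, -0.2, 0.9]
finger_gap: 0.0361
gripper_force: 0.0
```

```bash
python3 go.py .439 .325 .15 15
```

```text
t 19.5 pos [0.4366 0.3255 0.2362] yaw 14.89 f [ 0.7 -0.2  0.9]
shift units [0.022 0.011 0.862] turn z units -0.002
```

Emit:
play_rows:
  targets:
    - [[0.01,0.01,0.15],[0,0,0]]
    - [[0.02,0.01,0.35],[0,0,0]]
    - [[0.02,0.01,0.6],[0,0,0]]
    - [[0.02,0.01,0.8],[0,0,0]]
    - [[0.02,0.01,0.9],[0,0,0]]

```text
t: 20.0
position: [0.4384, 0.3232, 0.1442]
tool_rot: [[0.966, 0.257, -0.003], [0.257, -0.966, -0.002], [-0.003, 0.001, -1.0]]
ft_force: [-0.5, 0.4, -0.1]
finger_gap: 0.0362
gripper_force: 0.0
```

Emit:
play_rows:
  targets:
    - [[0,0,0.15],[0,0,0]]
    - [[0,0,0.3],[0,0,0]]
    - [[0,0,0.5],[0,0,0]]
    - [[0,0,0.7],[0,0,0]]
    - [[0,0,0.8],[0,0,0]]

```text
t: 20.5
position: [0.4393, 0.3232, 0.0648]
tool_rot: [[0.967, 0.256, -0.002], [0.256, -0.967, -0.001], [-0.002, 0.0, -1.0]]
ft_force: [-0.1, -0.2, -0.7]
finger_gap: 0.036
gripper_force: 0.0
```

Emit:
play_rows:
  targets:
    - [[0,0,0],[0,0,0]]
    - [[0,0,0],[0,0,0]]
    - [[0,0,0],[0,0,0]]
    - [[0,0,0],[0,0,0]]
    - [[0,0,0],[0,0,0]]
  jaw: -1
  grip_force: 40

```text
t: 21.0
position: [0.4403, 0.3242, 0.0665]
tool_rot: [[0.967, 0.256, 0.001], [0.256, -0.967, 0.002], [0.001, -0.002, -1.0]]
ft_force: [-1.4, 2.3, -1.2]
finger_gap: 0.0093
gripper_force: 42.2
```

Emit:
play_rows:
  targets:
    - [[0,0,0],[0,0,0]]
    - [[0,0,0],[0,0,0]]
    - [[0,0,0],[0,0,0]]
    - [[0,0,0],[0,0,0]]
    - [[0,0,0],[0,0,0]]

```text
t: 21.5
position: [0.4404, 0.3242, 0.0665]
tool_rot: [[0.967, 0.256, 0.001], [0.256, -0.967, 0.002], [0.001, -0.002, -1.0]]
ft_force: [-1.7, 3.1, 3.0]
finger_gap: 0.0092
gripper_force: 42.9
```

Emit:
play_rows:
  targets:
    - [[0,0,-0.05],[0,0,0]]
    - [[0,0,-0.15],[0,0,0]]
    - [[0,0,-0.3],[0,0,0]]
    - [[0,0,-0.45],[0,0,0]]
    - [[0,0,-0.6],[0,0,0]]

```text
t: 22.0
position: [0.4399, 0.3206, 0.1246]
tool_rot: [[0.967, 0.255, -0.003], [0.255, -0.967, -0.005], [-0.004, 0.004, -1.0]]
ft_force: [0.0, -0.5, -2.8]
finger_gap: 0.0097
gripper_force: 41.9
```

Emit:
play_rows:
  targets:
    - [[0,0,-0.2],[0,0,0]]
    - [[0,0,-0.4],[0,0,0]]
    - [[0,0,-0.6],[0,0,0]]
    - [[0,0,-0.8],[0,0,0]]
    - [[0,0,-1],[0,0,0]]

```text
t: 22.5
position: [0.4409, 0.3194, 0.2249]
tool_rot: [[0.968, 0.253, -0.002], [0.253, -0.968, -0.006], [-0.003, 0.005, -1.0]]
ft_force: [-0.1, -0.4, -3.3]
finger_gap: 0.0093
gripper_force: 41.9
```

```bash
python3 go.py .6476 -.163 .2265 -1.3
python3 - <<'E'
from h import *
T=capture('top').copy();S=capture('scene').copy()
cv2.imwrite('pics/top6.png',T[:,:,::-1]);cv2.imwrite('pics/scene6.png',S[:,:,::-1])
f=lambda a:cv2.resize(a,(400,400),interpolation=cv2.INTER_CUBIC)
cv2.imwrite('pics/c7.png',np.hstack([f(S[150:330,390:570]),f(T[155:230,360:435])])[:,:,::-1])
T=cv2.imread('pics/top0.png')[:,:,::-1].copy();S=cv2.imread('pics/scene0.png')[:,:,::-1].copy()
b=[blobs(I,(100,120,40),(125,255,255),r)[0] for I,r in((S,(235,220,265,250)),(T,(390,170,430,215)))]
print(plane('top',cv2.minAreaRect(b[1])[0],.065),plane('top',[(403.5,192.5),(403.5,183),(403.5,203.5),(428,182.5),(428,203.5)],.045).round(4))
E
```

```text
t 22.5 pos [0.4409 0.3194 0.2249] yaw 14.63 f [-0.1 -0.4 -3.3]
shift units [0.781 5.19  0.01 ] turn z units 0.266
[[ 0.64423743 -0.23005482  0.065     ]] [[ 0.6474 -0.2131  0.045 ]
 [ 0.6692 -0.2132  0.045 ]
 [ 0.6222 -0.213   0.045 ]
 [ 0.6704 -0.2689  0.045 ]
 [ 0.6223 -0.2686  0.045 ]]
```

View pics/c7.png

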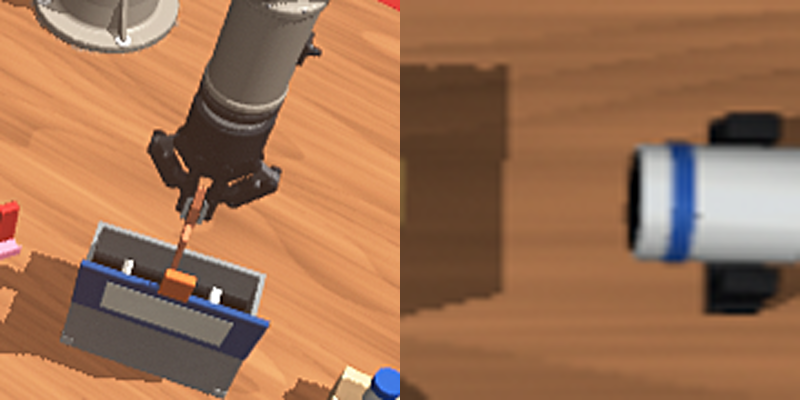

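Emit:
play_rows:
  targets:
    - [[0,0.1,0],[0,0,0]]
    - [[0,0.3,0],[0,0,0]]
    - [[0,0.5,0],[0,0,0]]
    - [[0,0.75,0],[0,0,0]]
    - [[0,1,0],[0,0,0]]

```text
t: 23.1
position: [0.4652, 0.2228, 0.2233]
tool_rot: [[0.967, 0.255, -0.004], [0.255, -0.967, -0.004], [-0.005, 0.003, -1.0]]
ft_force: [0.5, 0.2, -3.1]
finger_gap: 0.0093
gripper_force: 42.0
```

Emit:
play_rows:
  targets:
    - [[0.02,0.2,0],[0,0,0.05]]
    - [[0.04,0.4,0],[0,0,0.1]]
    - [[0.06,0.6,0],[0,0,0.16]]
    - [[0.08,0.8,0],[0,0,0.22]]
    - [[0.1,1,0],[0,0,0.266]]

```text
t: 23.6
position: [0.5017, 0.1309, 0.2257]
tool_rot: [[1.0, -0.024, -0.0], [-0.024, -1.0, -0.0], [-0.0, 0.0, -1.0]]
ft_force: [0.3, 0.3, -2.4]
finger_gap: 0.0092
gripper_force: 42.0
```

Emit:
play_rows:
  targets:
    - [[0.1,0.2,0],[0,0,0]]
    - [[0.2,0.4,0],[0,0,0]]
    - [[0.3,0.6,0],[0,0,0]]
    - [[0.4,0.8,0],[0,0,0]]
    - [[0.5,1,0],[0,0,0]]

```text
t: 24.1
position: [0.5497, 0.0297, 0.2257]
tool_rot: [[1.0, -0.022, 0.0], [-0.022, -1.0, -0.0], [0.0, 0.0, -1.0]]
ft_force: [-0.3, 1.1, -2.4]
finger_gap: 0.0093
gripper_force: 41.9
```

Emit:
play_rows:
  targets:
    - [[0.1,0.2,0],[0,0,0]]
    - [[0.2,0.4,0],[0,0,0]]
    - [[0.3,0.6,0],[0,0,0]]
    - [[0.4,0.8,0],[0,0,0]]
    - [[0.5,1,0],[0,0,0]]

```text
t: 24.6
position: [0.5975, -0.0714, 0.2255]
tool_rot: [[1.0, -0.022, -0.0], [-0.022, -1.0, -0.0], [-0.0, 0.0, -1.0]]
ft_force: [-0.6, 0.7, -3.0]
finger_gap: 0.0094
gripper_force: 41.9
```

Emit:
play_rows:
  targets:
    - [[0.1,0.2,0],[0,0,0]]
    - [[0.2,0.4,0],[0,0,0]]
    - [[0.3,0.6,0],[0,0,0]]
    - [[0.38,0.75,0],[0,0,0]]
    - [[0.45,0.88,0],[0,0,0]]

```text
t: 25.1
position: [0.6405, -0.1611, 0.2252]
tool_rot: [[1.0, -0.023, -0.001], [-0.023, -1.0, -0.001], [-0.001, 0.001, -1.0]]
ft_force: [-0.5, -0.6, -2.9]
finger_gap: 0.0098
gripper_force: 42.0
```

```bash
python3 go.py .6476 -.163 .0755 -1.3; python3 -c "
from station import *;print(get_state()['tool_rot'].round(4))"
```

```text
t 25.1 pos [ 0.6405 -0.1611  0.2252] yaw -1.33 f [-0.5 -0.6 -2.9]
shift units [0.072 0.017 1.497] turn z units -0.001
[[ 9.997e-01 -2.320e-02 -7.000e-04]
 [-2.320e-02 -9.997e-01 -6.000e-04]
 [-7.000e-04  6.000e-04 -1.000e+00]]
```

Emit:
play_rows:
  targets:
    - [[0.04,0.01,0],[0,0,0]]
    - [[0.08,0.02,0.1],[0,0,0]]
    - [[0.08,0.02,0.3],[0,0,0]]
    - [[0.08,0.02,0.5],[0,0,0]]
    - [[0.08,0.02,0.7],[0,0,0]]

```text
t: 25.6
position: [0.6481, -0.1589, 0.1543]
tool_rot: [[1.0, -0.018, -0.001], [-0.018, -1.0, 0.001], [-0.001, -0.001, -1.0]]
ft_force: [0.8, -0.4, -2.7]
finger_gap: 0.0092
gripper_force: 42.0
```

Emit:
play_rows:
  targets:
    - [[0,0,0.15],[0,0,0]]
    - [[0,0,0.35],[0,0,0]]
    - [[0,0,0.55],[0,0,0]]
    - [[0,0,0.7],[0,0,0]]
    - [[0,0,0.8],[0,0,0]]

```text
t: 26.1
position: [0.6473, -0.1595, 0.0737]
tool_rot: [[1.0, -0.019, -0.003], [-0.019, -1.0, 0.001], [-0.003, -0.001, -1.0]]
ft_force: [0.3, 0.1, -3.0]
finger_gap: 0.0093
gripper_force: 41.9
```

Emit:
play_rows:
  targets:
    - [[0,0,0],[0,0,0]]
    - [[0,0,0],[0,0,0]]
    - [[0,0,0],[0,0,0]]
    - [[0,0,0],[0,0,0]]
    - [[0,0,0],[0,0,0]]

```text
t: 26.6
position: [0.6488, -0.1609, 0.0767]
tool_rot: [[1.0, -0.02, 0.002], [-0.02, -1.0, -0.0], [0.002, 0.0, -1.0]]
ft_force: [-0.1, -0.3, -2.8]
finger_gap: 0.009
gripper_force: 41.9
```

```bash
python3 go.py .6488 -.163 .0755 -1.3
python3 - <<'E'
from h import *
print(get_state()['tool_rot'].round(4))
T=capture('top').copy();S=capture('scene').copy()
cv2.imwrite('pics/top7.png',T[:,:,::-1]);cv2.imwrite('pics/scene7.png',S[:,:,::-1])
f=lambda a:cv2.resize(a,(400,400),interpolation=cv2.INTER_CUBIC)
cv2.imwrite('pics/c8.png',np.hstack([f(S[170:290,205:325]),f(T[130:260,310:440])])[:,:,::-1])
for k in blobs(S,(3,100,40),(14,255,255),(255,200,300,265),5)[:4]: print(cv2.minAreaRect(k))
print('exp corners', proj('scene',[[.6476+sx*.035,-.163-sx*.0008,.045+sz*.03] for sx in(-1,1) for sz in(-1,1)]).round(1))
E
```

```text
t 26.6 pos [ 0.6488 -0.1609  0.0767] yaw -1.16 f [-0.1 -0.3 -2.8]
shift units [0.    0.021 0.012] turn z units 0.002
[[ 9.998e-01 -2.020e-02  1.500e-03]
 [-2.020e-02 -9.998e-01 -4.000e-04]
 [ 1.500e-03  3.000e-04 -1.000e+00]]
((277.0, 232.0), (64.0, 44.0), 90.0)
exp corners [[272.6 244.1]
 [271.  230.9]
 [255.1 260.3]
 [252.9 247.3]]
```

View pics/c8.png

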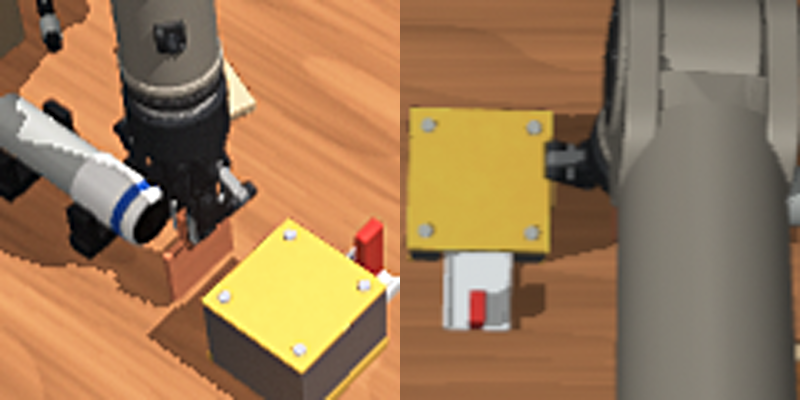

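Emit:
play_rows:
  targets:
    - [[0,0.01,0],[0,0,0]]
    - [[0,0.02,0.01],[0,0,0.002]]
    - [[0,0.02,0.01],[0,0,0.002]]
    - [[0,0.02,0.01],[0,0,0.002]]
    - [[0,0.02,0.01],[0,0,0.002]]

```text
t: 27.2
position: [0.6483, -0.1628, 0.0747]
tool_rot: [[1.0, -0.022, -0.0], [-0.022, -1.0, 0.0], [-0.0, -0.0, -1.0]]
ft_force: [0.5, -0.1, -3.7]
finger_gap: 0.0092
gripper_force: 41.9
```

```bash
python3 go.py .6488 -.163 .0755 -1.3
python3 - <<'E'
from h import *
S=capture('scene').astype(int);B=cv2.imread('pics/scene0.png')[:,:,::-1].astype(int)
print('R-B/G table');
for r in range(236,264): print(r,' '.join('%3d/%2d'%(S[r,c,0],round(100*S[r,c,1]/max(1,S[r,c,0]))) for c in range(248,282,2)))
n=np.array([.0227,.9997,0]);x=np.array([.9997,-.0227,0]);c0=np.array([.6476,-.163,.045])
print('exp +y face corners (+x,-x; bot,top)',proj('scene',[c0+n*.003+x*sx*.035+[0,0,sz*.03] for sx in(1,-1) for sz in(-1,1)]).round(1))
E
```

```text
t 27.2 pos [ 0.6483 -0.1628  0.0747] yaw -1.27 f [ 0.5 -0.1 -3.7]
shift units [ 0.006  0.002 -0.008] turn z units 0.0
R-B/G table
236   8/62  13/77  17/82  28/61 172/76 119/52  78/64  79/96  28/82  31/87  27/89  90/61 165/56 238/68 216/66 207/66 209/66
237  12/58  16/81   9/89  69/59 198/71 114/50  56/62  91/100  25/84  27/74  32/91 178/57 176/56 235/68 222/67 212/65 207/65
238  14/79  11/64   1/100 241/65 236/67 113/53  87/56  94/100  27/81  26/77  36/92 189/57 170/57 238/68 222/67 215/65 210/66
239  12/58  10/70  21/57 252/69 242/67 102/52 100/55 100/99  26/77  35/100  87/61 183/58 171/56 234/67 227/67 220/66 214/65
240  13/85   0/ 0 126/67 239/68 240/69 133/56 108/53 101/102  21/76  28/100 174/55 175/57 171/57 215/64 231/68 225/66 212/66
241   3/33  13/54 224/66 234/68 241/68 122/58 117/55 102/105  32/100  83/58 186/56 174/56 170/57 210/62 231/68 230/69 217/65
242  12/133 236/64 232/66 230/67 160/64 176/57 116/55 101/83  71/76 172/55 175/58 173/58 173/57 217/63 232/68 232/69 228/67
243 111/68 255/68 233/67 232/67 143/59 193/58 102/55  88/61 168/56 185/56 172/58 175/58 173/56 198/6
[... 1888 characters left out ...]
2 135/63 129/63 117/56 197/61 228/67 157/63 132/61 255/100 255/94 212/90 234/101 245/87 253/94 253/95 253/94
260 209/65 115/62 125/62 130/61 117/60 225/66 226/66 119/61 127/61 255/100 255/95 255/90 180/95 255/93 253/94 253/94 253/94
261 218/66 201/64 217/65 128/61 219/66 232/66 155/63 123/63 127/61 165/75 255/100 255/94 254/91 255/94 253/94 253/94 253/94
262 218/66 218/65 227/67 218/65 238/67 159/63 122/62 126/63 130/62  51/82 235/77 255/97 255/95 254/94 253/94 253/94 253/94
263 225/66 223/65 218/66 234/67 160/62 128/62 129/62 127/65 130/61  62/85  78/76 255/88 255/96 253/94 253/94 253/94 253/94
exp +y face corners (+x,-x; bot,top) [[255.9 260.9]
 [253.7 247.9]
 [273.4 244.7]
 [271.9 231.5]]
```

Emit:
play_rows:
  targets:
    - [[0.01,0,0],[0,0,0]]
    - [[0.01,0,0],[0,0,0]]
    - [[0.01,0,0],[0,0,0]]
    - [[0.01,0,0],[0,0,0]]
    - [[0.01,0,0],[0,0,0]]

```text
t: 27.75
position: [0.6492, -0.1628, 0.0748]
tool_rot: [[1.0, -0.022, -0.0], [-0.022, -1.0, -0.0], [-0.0, 0.0, -1.0]]
ft_force: [-0.4, -0.2, -3.6]
finger_gap: 0.0093
gripper_force: 41.9
```

```bash
python3 -c "
from station import *
s=get_state();print(s['t'],s['position'],abs(s['qvel']).max(),s['ft_force'],s['finger_gap']);print(finish_job())"
```

```text
27.75 [ 0.64924728 -0.16281715  0.07477998] 0.08963576487050984 [-0.43575052 -0.21079909 -3.62074594] 0.009320841529523562
the job is handed in; nothing more can be done
None
```

I handed the job in at 27.75 s: the tray is home against its stop, the flap is back against its stop, and the copper plate is held still across the beam, about 2–3 mm or less from mid-beam by the last camera check. I saw the capsule in its socket just before the tray went in, but the block hides it now.

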